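Free both doors of the counter cupboard

ROBOT

A 6-joint arm with a two-finger parallel gripper is mounted at the origin on a cart in front of the work surface, level with it; the furniture and walls round the work are solid. World frame = base frame: x ahead of the robot, y to its left, z up, the work surface at z = 0. Lengths are in m, angles in rad, forces in N, time in s.
With the tool pointing down it reaches from about 0.325 to 0.9 m from the base axis. Payload 3.5 kg.
Tool frame: the origin (TCP) lies midway between the tips of the shut fingers; the grasp point (between the pads) lies 19 mm behind it; y points along the fingers, z is the direction in which the jaws open and shut, and the axes are right-handed (so a half turn about y gives the same grasp; the last joint's range is limited). The gripper opens to 85 mm and grips with 20 to 120 N. Pads are 22 mm wide; open, the fingers measure 114 mm over their backs; the gripper's body (76 mm by 85 mm) begins 54 mm behind the grasp point. The pads swing forward as they close: fully open they stand 13 mm farther back than shut.
Start: joints at [-1.389, 0.276, -0.026, 1.268, 0, 1.467], TCP at [0.176, -0.6, 0.231] pointing down, gripper open.
Joint ranges: [-3.12, 3.12], [-0.85, 1.88], [-1.08, 1.24], [-1.95, 2.15], [-1.57, 1.53], [-3.14, 3.14]. Speed limits (rad/s): [2.57, 2.57, 3.14, 3.14, 3.14, 3.14].

INTERFACE

Orientations are given as a unit quaternion [x, y, z, w].
In Python, from rig import arm gives the robot as it stands. The module is installed in compiled form; this text tells all that it offers.
- The arm moves only by the shell command python3 -m pendant 'ROWS'. ROWS is a JSON object of lists of equal length, an entry for each row: "fingers": the closure in counts, from 0 (fully open) to 255 (shut); "xyz": the shift along the tool's x, y, z in mm, a list of three; "roll": the turn about the tool's y in rad. In form: {"fingers": [fingers, ...], "xyz": [[dx, dy, dz], ...], "roll": [roll, ...]}. A call has 1 to 8 rows; each row is the pose to reach, as a shift and turn from the pose commanded when the call began, along the tool's axes at that moment; what a row does not reach only later rows make up. A row lasts 1/10 s, in which the tool goes at most 50 mm and 8.59 degrees, less where a joint would pass 70% of its speed; a pose out of reach is approached as far as the arm can. A call with a gripper value outside its range is refused whole. The fingers move at their own pace and stop on an object; the grip force is fixed at half the most. Time passes only in rows, so rows that repeat a pose let the fingers close. It gives the time, the measured TCP pose, the force and the opening at its end, in the units of the state.
- arm.observe(): the state, without advancing time (a new reading comes with each control period).
- arm.grab_frame(name): name is "scene" or "top" or "wrist"; returns a dict with "image" (400x640x3 uint8, blue, green, red), "fovy" (degrees; the focal length in pixels is half the picture's height over the tangent of half this angle, whatever the lens; pixels are square), "cx", "cy" (the principal point, pixels), "eye" and "orientation" of the camera in the world. Camera axes: x right, y up, looking along -z (the intrinsics and any distortion apply to the point x, -y, -z); pixel columns grow to the right and rows downward; lengths in m; the calibration is good to about 2 mm. A picture is of the moment at which its call begins. There is no depth.
- arm.finish_job(): hands the job in, once; it reports no verdict.
Trained networks look in a picture, given as the dict that the camera call returned (one of the last four; its "shot" number tells which), for a name from the list of things; names that differ only in an ending like _2 or _b are one class to them, and where a whole thing is asked for, a point or a joint stands for the part that bears it (a point fixed in the world has none). Each returns a list of dicts, best first, with "confidence" (0 to 1); they miss things now and then, are a little off and sometimes report something else, mostly with a low value. They report only what shows in the picture. A call takes as long as a camera call.
- arm.search_frame(picture, name): "location" ([x, y, z] in m, in world coordinates, good to about 4 mm: the middle of the surface that is visible of it).
The state is a dict: "time_s": time; "joint_positions": joint angles; "joint_velocities": joint speeds; "tau": joint torques, N m; "position": TCP position; "tcp_rot": TCP orientation; "ft_force": force on the tool from outside, world axes, zero at the start; "moment": the same for the moment, N m; "finger_gap": finger opening in m.
Only numpy, scipy, OpenCV 4.12 (cv2) and the standard library are available. Lean on these libraries where they do the work, as an engineer would, in place of code of your own. Each camera call takes 0.05 s, during which the arm holds its last target.

TASK

Get the little double-door cupboard ready for loading: swing its left door (the one whose cover strip laps over the other door) wide open, about square to the cupboard, and only then pull the upright bolt on the right door all the way up so that this door is unlocked too. Leave both like that, and do not knock over the jam jar standing on the cupboard.

Things in the scene. Friction and masses are not known exactly. Their poses are not given: they have to be found in the camera images.
- bread_cupboard: Low wooden cupboard, fixed, 400 wide (y), 110 deep, 140 high. Origin: underside, below the middle of the carcass front edge; x into the cupboard, y to the left door, z up. Two doors 196 wide, 16 thick, tops at z = 139, meet at y = 0; each has the same upright bar pull. A sill 10 high reaches 66 in front. The left door's lap strip (y -45 to 18, x to -62, lip top z 176) hides the bolt.
- active_door (a joint): Hinge angle of the left door in rad: 0 shut (may start ajar, up to 0.06), grows as it opens toward the robot, stop at 1.75. Upright axis at x = -10, y = +198 mm in the cupboard's frame; opens clockwise seen from above. Light friction: 1 to 3 N at the pull moves it, and it stays where it is left.
- active_pull (a point): Where to pinch the left door's pull from above: on the axis of its upright round steel bar, 12 diameter, z = 60 to 150, free of brackets above z = 102, standing 40 off the door face. The point is 18 below the bar's top, z = 132; with the door shut at x = -58, y = +100 mm in the cupboard's frame. Its axes turn with the door: x the door's normal, y along the door to its hinge.
- bolt (a joint): Height in m by which the right door's bolt is drawn: 0 shot into the staple on the sill, 0.03 fully up (stop). It slides straight up against about 3 N of friction and weight and stays where it is left. It locks the right door until it is up; the left door's strip and lip cover it until that door is open.
- bolt_knob (a point): On the axis of the bolt's round upright steel knob, 16 diameter, 40 tall, in front of the right door near the meeting edge (x = -40, y = -22 mm in the cupboard's frame), 15 below the knob's top. Bolt shot: knob from z = 120 to 160. Door face 22 behind the axis; guide below tops out at z = 91; the right door's pull is 78 to the right. Pinch from above, fingers closing along the door.
- jam_jar: Glass jam jar, 65 diameter, 97 high, loose on the right-hand part of the cupboard's top; origin at the centre of its underside. A bystander, to be left standing.

How it is judged:
On the way, in this order (a step that is already met when the one before it is completed fails the run):
1. the left door stands wide open while the bolt is still shot (value of joint active_door above 1.1 rad and value of joint bolt below 0.012 m), for 0.2 s.
2. the bolt is drawn up with the left door open (value of joint active_door above 1.1 rad and value of joint bolt above 0.02 m), for 0.2 s.
At the end, for the whole second after the job is handed in: The left door is open by more than 1.1 rad (63 degrees), the right door's bolt is up by more than 20 of its 30 mm, both are at rest and let go, and the jam jar stands upright (within 0.3 rad) (all of step 2 and velocity of joint active_door between -0.1 and 0.1 rad/s and velocity of joint bolt between -0.01 and 0.01 m/s and angle between jam_jar's own z axis and vertical below 0.3 rad); the robot touches nothing.
It fails at once if the bolt is drawn before the left door is open (value of joint bolt above 0.015 m and value of joint active_door below 0.8 rad).
It fails at once if the jam jar is knocked over or off the cupboard (angle between jam_jar's own z axis and vertical above 0.6 rad or height (world z) of jam_jar below 0.12 m).
It also fails if it takes over 45 s, if anything falls off the work surface, if the arm or the gripper's body presses on something with over 40 N, if the wrist force passes 120 N, or if a joint passes its speed limit or range.

## Working session

There is one attempt and no reset: what is moved stays moved. The work goes in short steps, Python scripts to look and compute and a shell command to move; the robot and the scene stay as the last step left them, time stands still between calls to the robot, and variables do not carry over. Pictures are saved under pics/ and viewed, and the job is handed in when it is done.

```bash
mkdir -p pics; python3 - <<'E'
from rig import arm
import cv2
s=arm.observe()
for k in s: print(k,s[k])
for n in ["scene","top"]:
    f=arm.grab_frame(n); cv2.imwrite(f"pics/{n}0.png",f["image"])
    print(n,{k:f[k] for k in f if k!="image"})
    for t in ["bread_cupboard","active_pull","bolt_knob","jam_jar","active_door"]:
        print(t,[(d["confidence"],d["location"]) for d in arm.search_frame(f,t)][:3])
E
```

```text
time_s 0.0
joint_positions [-1.38940517e+00  2.77124944e-01 -2.78994838e-02  1.26797911e+00
  2.59049053e-05  1.46739746e+00]
joint_velocities [ 1.06030306e-03 -1.53661446e-04 -4.88631044e-04  1.59194186e-04
  5.17228766e-04  1.39524639e-06]
tau [-2.14410982e-03 -4.45510340e+01  2.95201635e+01  1.64203177e-02
 -2.54497500e-04  1.75030230e-06]
position [ 0.17545487 -0.59905713  0.23015592]
tcp_rot [-0.10036976  0.70072982 -0.69916956  0.10032721]
ft_force [-0.14657393 -0.12853295 -0.19182391]
moment [-0.01907234 -0.01268922  0.05799665]
finger_gap 0.08482893838520626
scene {'fovy': 56.06660461522102, 'cx': 323.0035853471226, 'cy': 198.36750508529013, 'eye': array([ 0.22755643, -0.65234706,  0.47171567]), 'orientation': array([ 0.52353042, -0.12977461, -0.21143099,  0.81508981]), 'shot': 1}
bread_cupboard [(0.84, [0.5862, -0.0974, 0.1])]
active_pull [(0.57, [0.5489, 0.0218, 0.1127])]
bolt_knob [(0.66, [0.5566, -0.005, 0.1235])]
jam_jar [(0.67, [0.6429, -0.1293, 0.1997])]
active_door [(0.57, [0.5462, 0.0155, 0.1178])]
top {'fovy': 45.439372199028, 'cx': 318.24431593806935, 'cy': 205.23401254299904, 'eye': array([0.51378891, 0.03379544, 1.23439539]), 'orientation': array([ 0.03515412, -0.02815756, -0.69629942,  0.71633684]), 'shot': 2}
bread_cupboard [(0.85, [0.6099, 0.0216, 0.139])]
active_pull [(0.7, [0.5856, 0.0707, 0.1392])]
bolt_knob []
jam_jar [(0.93, [0.651, -0.104, 0.2375])]
active_door [(0.92, [0.5799, 0.0684, 0.1418])]
```

View pics/scene0.png

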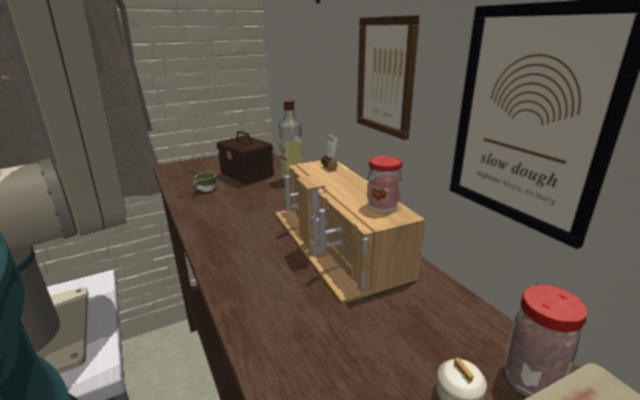

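View pics/top0.png

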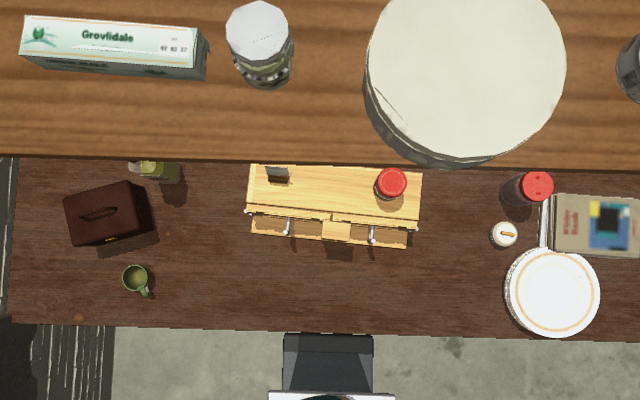

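```bash
python3 - <<'E'
import cv2
a=cv2.imread("pics/top0.png")[150:270,230:430]; cv2.imwrite("pics/top0z.png",cv2.resize(a,None,fx=4,fy=4,interpolation=cv2.INTER_CUBIC))
a=cv2.imread("pics/scene0.png")[140:310,260:440]; cv2.imwrite("pics/scene0z.png",cv2.resize(a,None,fx=3.5,fy=3.5,interpolation=cv2.INTER_CUBIC))
E
```

```text
(no output)
```

View pics/top0z.png

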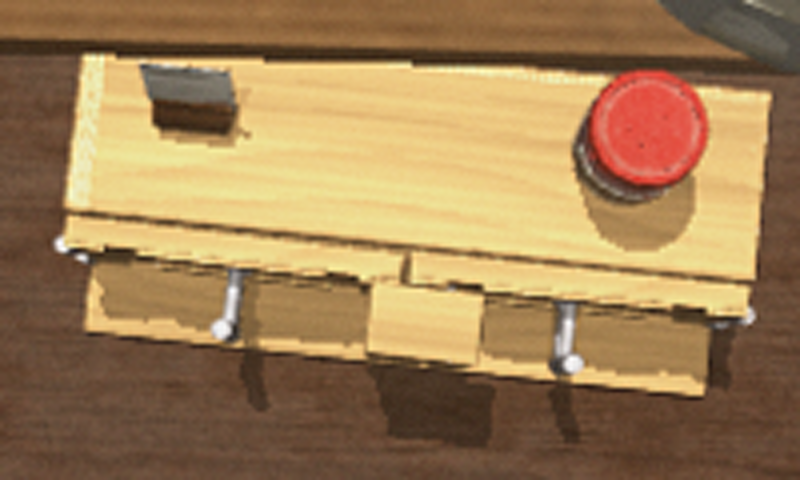

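View pics/scene0z.png

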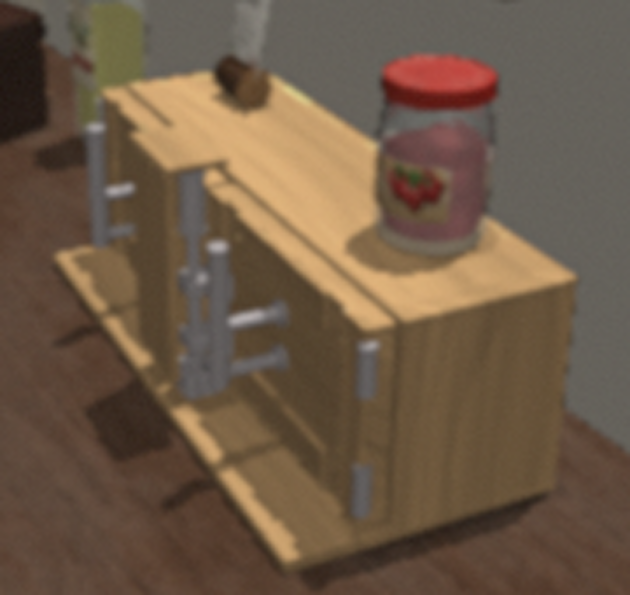

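```bash
cat > h.py <<'E'
import numpy as np
from scipy.spatial.transform import Rotation as R
TOP=dict(fovy=45.439372199028,cx=318.24431593806935,cy=205.23401254299904,eye=np.array([0.51378891,0.03379544,1.23439539]),orientation=[0.03515412,-0.02815756,-0.69629942,0.71633684])
def ray(cam,u,v):
    f=200/np.tan(np.radians(cam["fovy"])/2)
    return R.from_quat(cam["orientation"]).apply([(u-cam["cx"])/f,-(v-cam["cy"])/f,-1])
def onz(cam,u,v,z):
    d=ray(cam,u,v); e=np.array(cam["eye"]); return e+d*(z-e[2])/d[2]
def proj(cam,p):
    f=200/np.tan(np.radians(cam["fovy"])/2)
    q=R.from_quat(cam["orientation"]).inv().apply(np.asarray(p)-cam["eye"])
    return np.array([cam["cx"]-f*q[...,0]/q[...,2], cam["cy"]+f*q[...,1]/q[...,2]]).T
def cup(p,l):
    c,s=np.cos(p[2]),np.sin(p[2]); l=np.asarray(l,float)
    return np.stack([p[0]+c*l[...,0]-s*l[...,1],p[1]+s*l[...,0]+c*l[...,1],l[...,2]],-1)
def door(th,l):  # point fixed in door given in cupboard frame at shut
    a=np.array([-.010,.198]); d=np.asarray(l[:2])-a; c,s=np.cos(-th),np.sin(-th)
    return np.array([a[0]+c*d[0]-s*d[1],a[1]+s*d[0]+c*d[1],l[2]])
E
python3 - <<'E'
from h import *
from scipy.optimize import least_squares
z=lambda u,v:np.array([u/4+230-.4,v/4+150-.4])
obs=[(z(571,364),[-.058,-.1,.15],0),(z(66,212),[0,.2,.14],0),(z(757,280),[0,-.2,.14],0),(z(82,55),[.11,.2,.14],0),(z(772,92),[.11,-.2,.14],0),
(z(222,328),[-.058,.1,.15],1),(z(369,353),[-.062,.018,.176],1),(z(480,365),[-.062,-.045,.176],1)]
def r(p):
    return np.concatenate([proj(TOP,cup(p,np.array(door(p[3],l) if m else l)))-o for o,l,m in obs])
s=least_squares(r,[.6,.02,0,.02],loss="soft_l1"); p=s.x; print(p); print(r(p).reshape(-1,2).round(1))
print("pull",cup(p,door(p[3],[-.058,.1,.132])),"knob",cup(p,[-.04,-.022,.145]),"hinge",cup(p,[-.01,.198,.13]))
r0=r
s2=least_squares(lambda q:r0([q[0],q[1],q[2],q[3]]).reshape(-1,2)[[0,5,6,7]].ravel(),p); print(s2.x)
E
```

```text
[ 0.59842169  0.01456933 -0.06725222  0.0054887 ]
[[ 1.1  0.2]
 [-0.8  0.6]
 [-0.1  0.2]
 [ 0.4 -7. ]
 [-0.2 -0.2]
 [ 0.3  0.9]
 [-0.7 -0.1]
 [-0.  -0.3]]
pull [0.54675481 0.11854139 0.132     ] knob [ 0.55703368 -0.00469288  0.145     ] hinge [0.6017502  0.21279375 0.13      ]
[ 0.59916501  0.01428555 -0.07713739  0.00815694]
```

```bash
cat >> h.py <<'E'
SC=dict(fovy=56.06660461522102,cx=323.0035853471226,cy=198.36750508529013,eye=np.array([0.22755643,-0.65234706,0.47171567]),orientation=[0.52353042,-0.12977461,-0.21143099,0.81508981])
def plan(s,tgt,jaw):
    "tgt world TCP, jaw: world angle of closing direction"
    Q=R.from_quat(s["tcp_rot"]); M=Q.as_matrix()
    d=M.T@(np.asarray(tgt)-s["position"])*1000
    z=M[:,2]; a=np.arctan2(z[1],z[0]); 
    r=-(jaw-a); r=(r+np.pi/2)%np.pi-np.pi/2   # down axis: + roll = clockwise
    print("tcp",np.round(s["position"],4),"z-axis",z.round(3),"y",M[:,1].round(3),"j6",round(s["joint_positions"][5],3))
    print("xyz",d.round(1),"roll",round(r,3))
E
python3 - <<'E'
from h import *
from rig import arm
from scipy.optimize import least_squares
z=lambda u,v:np.array([u/4+230-.4,v/4+150-.4]); y=lambda u,v:np.array([u/3.5+260-.4,v/3.5+140-.4])
obs=[(TOP,z(571,364),[-.058,-.1,.15],0),(TOP,z(66,212),[0,.2,.14],0),(TOP,z(757,280),[0,-.2,.14],0),(TOP,z(772,92),[.11,-.2,.14],0),
(TOP,z(222,328),[-.058,.1,.15],1),(TOP,z(369,353),[-.062,.018,.176],1),(TOP,z(480,365),[-.062,-.045,.176],1),
(SC,y(218,245),[-.058,-.1,.15],0),(SC,y(95,128),[-.058,.1,.15],1),(SC,y(400,322),[0,-.2,.14],0),(SC,y(575,272),[.11,-.2,.14],0)]
def r(p):
    return np.concatenate([proj(c,cup(p,np.array(door(p[3],l) if m else l)))-o for c,o,l,m in obs])
s=least_squares(r,[.6,.02,0,.02],loss="soft_l1"); p=s.x; print(p); print(r(p).reshape(-1,2).round(1))
P=cup(p,door(p[3],[-.058,.1,.132]));print("pull",P,"knob",cup(p,[-.04,-.022,.145]),"hinge",cup(p,[-.01,.198,.13]))
plan(arm.observe(),[P[0],P[1],.25],p[2]-p[3]+np.pi/2)
E
```

```text
[ 0.59885668  0.01444827 -0.07334332  0.00628238]
[[ 1.   0.2]
 [-0.6 -0.1]
 [-0.1  0.5]
 [ 0.1  0.2]
 [ 0.3  0.5]
 [-0.8 -0.3]
 [-0.2 -0.3]
 [-0.4 -0.2]
 [-0.3 -0.7]
 [ 0.7 -0.8]
 [ 0.8  1. ]]
pull [0.54774953 0.11877725 0.132     ] knob [ 0.55735211 -0.00456148  0.145     ] hinge [0.60339252 0.21264874 0.13      ]
tcp [ 0.1756 -0.5998  0.2314] z-axis [ 0.281 -0.96   0.   ] y [-0. -0. -1.] j6 1.467
xyz [-559.1  -18.7 -585.1] roll 0.364
```

```bash
python3 -m pendant '{"fingers":[0,0,0,0,0,0,0,0],"xyz":[[-30,-20,-31],[-60,-40,-62],[-90,-50,-94],[-120,-50,-125],[-150,-50,-157],[-180,-50,-188],[-210,-50,-220],[-240,-50,-251]],"roll":[-0.14,-0.28,-0.42,-0.56,-0.7,-0.84,-0.98,-1.12]}'
python3 - <<'E'
from h import *
from rig import arm
plan(arm.observe(),[.5477,.1188,.25],-0.0796-np.pi/2)
E
```

```text
time_s: 1.4
position: [0.3359, -0.2899, 0.2816]
tcp_rot: [0.458, -0.538, 0.539, -0.458]
ft_force: [2.0, 0.1, 0.7]
finger_gap: 0.0856
tcp [ 0.3359 -0.2899  0.2816] z-axis [ 0.987 -0.16   0.001] y [ 0.001 -0.001 -1.   ] j6 0.873
xyz [-437.3   31.5  143.7] roll 1.49
```

```bash
python3 -m pendant '{"fingers":[0,0,0,0,0,0,0,0],"xyz":[[-44,0,14],[-88,0,28],[-132,0,43],[-175,0,57],[-219,0,72],[-263,0,86],[-306,0,100],[-350,0,115]],"roll":[-0.14,-0.28,-0.42,-0.56,-0.7,-0.84,-0.98,-1.12]}'
python3 - <<'E'
from h import *
from rig import arm
plan(arm.observe(),[.5477,.1188,.25],-0.0796-np.pi/2)
E
```

```text
time_s: 2.2
position: [0.5073, 0.0366, 0.2817]
tcp_rot: [-0.674, 0.212, -0.213, 0.674]
ft_force: [0.3, -0.8, 0.1]
finger_gap: 0.0854
tcp [0.5073 0.0366 0.2817] z-axis [0.573 0.819 0.   ] y [ 0.001 -0.    -1.   ] j6 0.556
xyz [-14.   31.7  90.5] roll -0.531
```

```bash
python3 -m pendant '{"fingers":[0,0,0,0,0,0],"xyz":[[-4,0,22],[-7,8,45],[-10,16,68],[-14,24,90],[-14,32,90],[-14,32,90]],"roll":[-0.14,-0.28,-0.42,-0.53,-0.53,-0.53]}'
python3 - <<'E'
from h import *
from rig import arm
import cv2
plan(arm.observe(),[.5477,.1188,.113],-0.0796-np.pi/2)
f=arm.grab_frame("wrist"); cv2.imwrite("pics/w1.png",f["image"])
W={k:f[k] for k in f if k!="image"}
print(proj(W,np.array([[.5477,.1188,.15],[.5574,-.0046,.16]])))
for d in arm.search_frame(f,"active_pull"): print(d)
E
```

```text
time_s: 2.8
position: [0.5462, 0.1162, 0.2478]
tcp_rot: [0.707, -0.032, 0.03, -0.706]
ft_force: [-0.3, -0.4, -1.0]
finger_gap: 0.0852
tcp [0.5462 0.1162 0.2478] z-axis [ 0.087  0.996 -0.001] y [-0.003 -0.001 -1.   ] j6 0.181
xyz [  1.7 134.8   2.9] roll -0.008
[[320.02591697 198.5642331 ]
 [155.06120427 228.83661131]]
{'location': [0.584, 0.0551, 0.1331], 'confidence': 0.63}
```

View pics/w1.png

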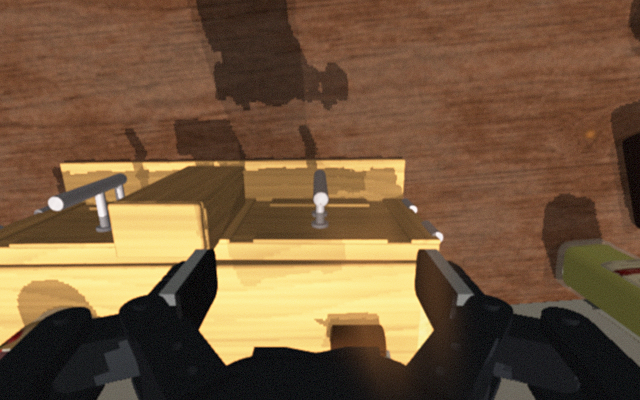

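The wrist picture shows the left bar's top at about (320,200), where my fit predicted it (320,199). Going down and pinching.

```bash
python3 -m pendant '{"fingers":[0,0,0,0,0,255,255,255],"xyz":[[1,40,2],[2,80,3],[2,115,3],[2,133,3],[2,133,3],[2,133,3],[2,133,3],[2,133,3]],"roll":[0,0,0,0,0,0,0,0]}'
python3 -m pendant '{"fingers":[255,255,255],"xyz":[[0,0,0],[0,0,0],[0,0,0]],"roll":[0,0,0]}'
python3 - <<'E'
from h import *
from rig import arm
s=arm.observe()
plan(s,[.5477,.1188,.113],-0.0796-np.pi/2); print(s["ft_force"])
# opening path in tool axes at current pose
M=R.from_quat(s["tcp_rot"]).as_matrix(); H=np.array([.6034,.2126])
P0=s["position"]
for k in range(1,13):
    th=.12*k; c,q=np.cos(-th),np.sin(-th); d=P0[:2]-H
    t=H+[c*d[0]-q*d[1],q*d[0]+c*d[1]]
    print(round(th,2),t.round(3),(M.T@np.array([*(t-P0[:2]),0])*1000).round(1))
E
```

```text
time_s: 3.7
position: [0.5512, 0.119, 0.1184]
tcp_rot: [-0.706, 0.029, -0.032, 0.707]
ft_force: [-0.6, 0.4, 0.1]
finger_gap: 0.0438
time_s: 4.0
position: [0.5503, 0.1193, 0.1173]
tcp_rot: [-0.706, 0.03, -0.031, 0.707]
ft_force: [-1.2, 0.4, 3.9]
finger_gap: 0.0103
tcp [0.5503 0.1193 0.1173] z-axis [0.087 0.996 0.001] y [ 0.002  0.001 -1.   ] j6 0.185
xyz [-2.5  4.3 -0.7] roll -0.007
[-1.22561428  0.4054204   3.89955194]
0.12 [0.539 0.126] [-11.4  -0.    6.1]
0.24 [0.53  0.135] [-21.9  -0.   13.5]
0.36 [0.521 0.144] [-31.5  -0.   22. ]
0.48 [0.513 0.154] [-40.   -0.   31.7]
0.6 [0.507 0.166] [-47.2  -0.   42.4]
0.72 [0.502 0.177] [-53.2  -0.   53.8]
0.84 [0.498 0.19 ] [-57.7  -0.   65.8]
0.96 [0.497 0.203] [-60.8  -0.   78.3]
1.08 [0.496 0.215] [-62.3  -0.   91.1]
1.2 [0.497 0.228] [-62.3  -0.  104. ]
1.32 [0.5   0.241] [-60.8  -0.  116.8]
1.44 [0.504 0.253] [-57.7  -0.  129.3]
```

```bash
python3 -m pendant '{"fingers":[255,255,255,255,255,255,255,255],"xyz":[[-6,0,3],[-11,0,6],[-17,0,10],[-22,0,13],[-27,0,18],[-31,0,22],[-36,0,27],[-40,0,32]],"roll":[0.06,0.12,0.18,0.24,0.3,0.36,0.42,0.48]}'
python3 - <<'E'
from h import *
from rig import arm
s=arm.observe(); print(s["ft_force"],s["moment"])
M=R.from_quat(s["tcp_rot"]).as_matrix(); H=np.array([.6034,.2126]);P0=s["position"]
d=P0[:2]-H; print(np.hypot(*d), np.arctan2(.1193-.2126,.5503-.6034)-np.arctan2(d[1],d[0]))
for k in range(1,10):
    th=.12*k; c,q=np.cos(-th),np.sin(-th); d=P0[:2]-H
    t=H+[c*d[0]-q*d[1],q*d[0]+c*d[1]]
    print(round(th,2),t.round(3),(M.T@np.array([*(t-P0[:2]),0])*1000).round(1))
E
```

```text
time_s: 4.8
position: [0.5133, 0.1544, 0.1173]
tcp_rot: [-0.679, 0.198, -0.199, 0.679]
ft_force: [1.0, -0.0, 4.1]
finger_gap: 0.0103
[ 0.95308939 -0.01815947  4.0995267 ] [-0.10119269  0.00231783  0.07679144]
0.10722045262490164 0.4797147865372464
0.12 [0.507 0.166] [-11.4  -0.    6. ]
0.24 [0.502 0.177] [-21.9  -0.   13.4]
0.36 [0.499 0.19 ] [-31.5  -0.1  21.9]
0.48 [0.497 0.203] [-40.   -0.1  31.6]
0.6 [0.496 0.215] [-47.3  -0.1  42.2]
0.72 [0.497 0.228] [-53.3  -0.1  53.5]
0.84 [0.5   0.241] [-57.9  -0.1  65.6]
0.96 [0.504 0.253] [-60.9  -0.1  78. ]
1.08 [0.51  0.265] [-62.5  -0.1  90.8]
```

Smooth, with low forces. Continuing to about 1.45 rad.

```bash
python3 -m pendant '{"fingers":[255,255,255,255,255,255,255,255],"xyz":[[-11,0,6],[-22,0,13],[-31,0,22],[-40,0,32],[-47,0,42],[-53,0,54],[-58,0,66],[-61,0,78]],"roll":[0.12,0.24,0.36,0.48,0.6,0.72,0.84,0.96]}'
python3 -m pendant '{"fingers":[255,255,0,0,0,0],"xyz":[[-1,0,3],[-1,0,3],[-1,0,3],[-1,0,3],[-1,0,3],[-1,0,3]],"roll":[0.03,0.03,0.03,0.03,0.03,0.03]}'
python3 - <<'E'
from h import *
from rig import arm
import cv2
plan(arm.observe(),[.5,.25,.3],-0.0796-np.pi/2)
f=arm.grab_frame("scene"); cv2.imwrite("pics/s2.png",f["image"])
E
```

```text
time_s: 5.6
position: [0.504, 0.2534, 0.1173]
tcp_rot: [-0.509, 0.489, -0.491, 0.51]
ft_force: [2.4, -1.9, 1.9]
finger_gap: 0.0101
time_s: 6.2
position: [0.5058, 0.2537, 0.1161]
tcp_rot: [0.504, -0.497, 0.497, -0.503]
ft_force: [-0.4, -0.1, -0.3]
finger_gap: 0.0677
tcp [0.5058 0.2537 0.1161] z-axis [ 1.     0.014 -0.   ] y [-0. -0. -1.] j6 1.908
xyz [   3.7 -183.9   -5.9] roll -1.478
```

View pics/s2.png

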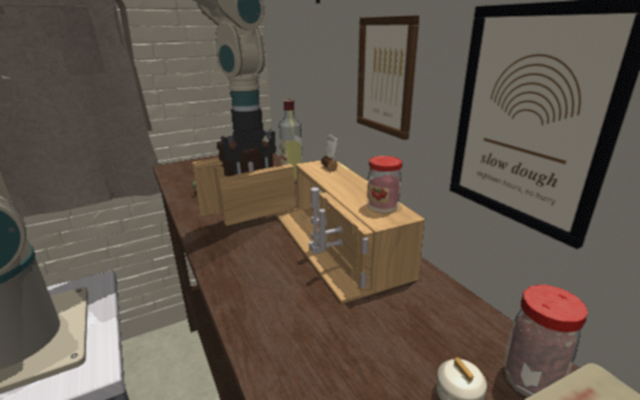

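The scene picture shows the door (200–300, 160–220) standing square and the bolt exposed at (315,200). Lifting off.

```bash
python3 -m pendant '{"fingers":[0,0,0,0,0,0],"xyz":[[0,0,0],[0,-10,0],[0,-50,0],[0,-95,0],[0,-140,0],[0,-180,0]],"roll":[0,0,0,0,0,0]}'
python3 - <<'E'
from h import *
from rig import arm
plan(arm.observe(),[.5574,-.0046,.26],-0.0796-np.pi/2)
E
```

```text
time_s: 6.85
position: [0.5061, 0.2541, 0.2997]
tcp_rot: [-0.503, 0.496, -0.497, 0.504]
ft_force: [1.5, -0.6, -0.0]
finger_gap: 0.0853
tcp [0.5061 0.2541 0.2997] z-axis [1.    0.014 0.002] y [ 0.002  0.001 -1.   ] j6 1.908
xyz [259.4  39.6  47.6] roll -1.477
```

```bash
python3 -m pendant '{"fingers":[0,0,0,0,0,0,0,0],"xyz":[[30,0,5],[65,0,10],[100,0,16],[135,0,22],[170,0,28],[200,0,34],[230,0,40],[259,0,47]],"roll":[-0.14,-0.28,-0.42,-0.56,-0.7,-0.84,-0.98,-1.12]}'
python3 -m pendant '{"fingers":[0,0,0,0,0],"xyz":[[0,10,0],[0,20,0],[0,30,0],[0,38,0],[0,38,0]],"roll":[-0.14,-0.28,-0.36,-0.36,-0.36]}'
python3 - <<'E'
from h import *
from rig import arm
import cv2
plan(arm.observe(),[.5574,-.0046,.126],-0.0733-np.pi/2)
f=arm.grab_frame("wrist"); cv2.imwrite("pics/w3.png",f["image"])
W={k:f[k] for k in f if k!="image"}
print(proj(W,np.array([[.5574,-.0046,.16]])))
for d in arm.search_frame(f,"bolt_knob"): print(d)
f=arm.grab_frame("top"); cv2.imwrite("pics/t3.png",f["image"])
E
```

```text
time_s: 7.65
position: [0.5566, -0.0057, 0.2973]
tcp_rot: [-0.691, 0.151, -0.152, 0.691]
ft_force: [0.9, 0.5, -0.3]
finger_gap: 0.0853
time_s: 8.15
position: [0.5557, -0.0042, 0.2575]
tcp_rot: [-0.707, 0.028, -0.027, 0.707]
ft_force: [-0.1, 0.1, -0.7]
finger_gap: 0.0854
tcp [ 0.5557 -0.0042  0.2575] z-axis [0.078 0.997 0.   ] y [-0.002  0.    -1.   ] j6 -0.045
xyz [  2.  131.5  -0.3] roll -0.005
[[315.89883412 199.23553647]]
{'location': [0.5531, -0.0026, 0.1604], 'confidence': 0.75}
```

View pics/w3.png

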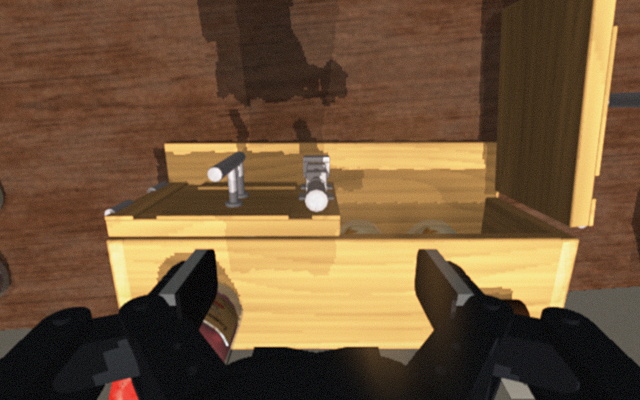

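View pics/t3.png

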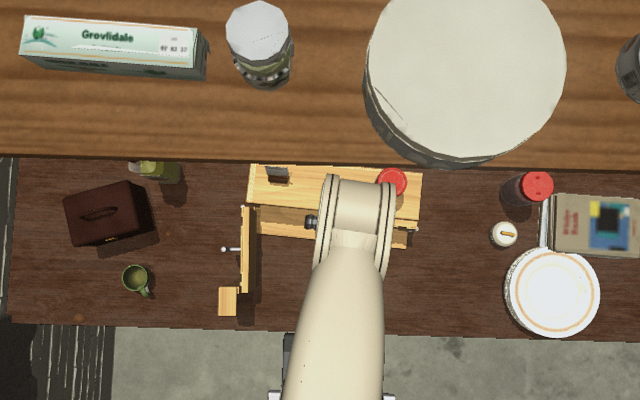

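The wrist picture shows the knob top at (316,201); my fit predicted (316,199). In the top view the left door stands square, with the jar upright.

```bash
python3 -m pendant '{"fingers":[0,0,0,0,0,0,0,0],"xyz":[[0,35,0],[0,70,0],[0,100,0],[0,118,0],[0,130,0],[0,130,0],[0,130,0],[0,130,0]],"roll":[0,0,0,0,0,0,0,0]}'
python3 - <<'E'
from h import *
from rig import arm
s=arm.observe(); plan(s,[.5574,-.0046,.126],-0.0733-np.pi/2); print(s["ft_force"])
E
```

```text
time_s: 9.1
position: [0.5579, -0.0044, 0.13]
tcp_rot: [0.707, -0.026, 0.028, -0.706]
ft_force: [0.7, -0.2, 0.2]
finger_gap: 0.0854
tcp [ 0.5579 -0.0044  0.13  ] z-axis [ 0.077  0.997 -0.   ] y [ 0.003 -0.    -1.   ] j6 -0.047
xyz [-0.5  4.  -0.2] roll -0.004
[ 0.74101045 -0.16627415  0.15367526]
```

```bash
python3 -m pendant '{"fingers":[0,255,255,255,255,255,255,255],"xyz":[[0,3,0],[0,3,0],[0,3,0],[0,3,0],[0,3,0],[0,3,0],[0,3,0],[0,3,0]],"roll":[0,0,0,0,0,0,0,0]}'
python3 -m pendant '{"fingers":[255,255,255,255,255,255,255],"xyz":[[0,-5,0],[0,-10,0],[0,-15,0],[0,-20,0],[0,-25,0],[0,-29,0],[0,-29,0]],"roll":[0,0,0,0,0,0,0]}'
```

```text
time_s: 9.9
position: [0.5565, -0.0041, 0.1253]
tcp_rot: [-0.706, 0.027, -0.027, 0.707]
ft_force: [-1.5, 1.0, 0.3]
finger_gap: 0.0142
time_s: 10.6
position: [0.5566, -0.0041, 0.1549]
tcp_rot: [-0.706, 0.027, -0.027, 0.707]
ft_force: [-1.6, 1.6, -0.9]
finger_gap: 0.0142
```

```bash
python3 -m pendant '{"fingers":[0,0,0,0,0,0],"xyz":[[0,0,0],[0,0,0],[0,0,0],[0,0,0],[0,0,0],[0,0,0]],"roll":[0,0,0,0,0,0]}'
python3 -m pendant '{"fingers":[0,0,0,0,0,0],"xyz":[[0,-10,0],[0,-40,0],[0,-80,0],[0,-110,0],[0,-110,0],[0,-110,0]],"roll":[0,0,0,0,0,0]}'
python3 - <<'E'
from h import *
from rig import arm
import cv2
f=arm.grab_frame("wrist"); cv2.imwrite("pics/w4.png",f["image"])
W={k:f[k] for k in f if k!="image"}
print(arm.observe()["position"],proj(W,np.array([[.5574,-.0046,.16],[.5574,-.0046,.19]])))
for d in arm.search_frame(f,"bolt_knob"): print(d)
f=arm.grab_frame("scene"); cv2.imwrite("pics/s4.png",f["image"])
for d in arm.search_frame(f,"bolt_knob"): print(d)
print(proj(SC,np.array([[.5574,-.0046,.16],[.5574,-.0046,.19]])))
a=f["image"][100:300,180:440]; cv2.imwrite("pics/s4z.png",cv2.resize(a,None,fx=3,fy=3,interpolation=cv2.INTER_CUBIC))
E
```

```text
time_s: 11.2
position: [0.5566, -0.0043, 0.1544]
tcp_rot: [0.707, -0.027, 0.027, -0.707]
ft_force: [1.5, 0.3, 0.5]
finger_gap: 0.0851
time_s: 11.8
position: [0.5572, -0.0044, 0.2658]
tcp_rot: [0.707, -0.026, 0.028, -0.707]
ft_force: [0.0, -0.0, -0.4]
finger_gap: 0.0854
[ 0.55624365 -0.00421711  0.26427417] [[315.97452394 193.67787839]
 [316.01898453 205.31597407]]
{'location': [0.5549, -0.0042, 0.1895], 'confidence': 0.71}
{'location': [0.5581, -0.009, 0.1542], 'confidence': 0.72}
[[313.98861531 188.63106423]
 [313.70090309 175.31571733]]
```

View pics/w4.png

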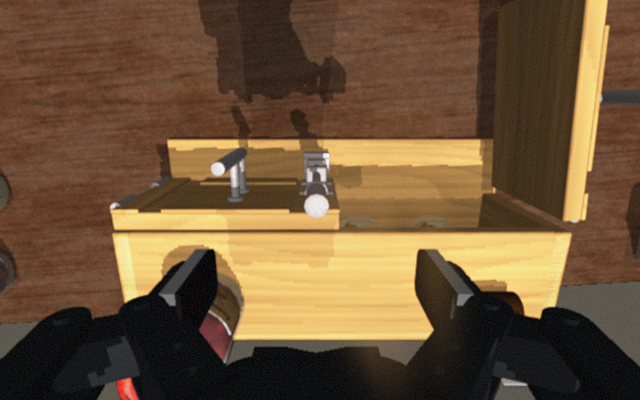

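View pics/s4z.png

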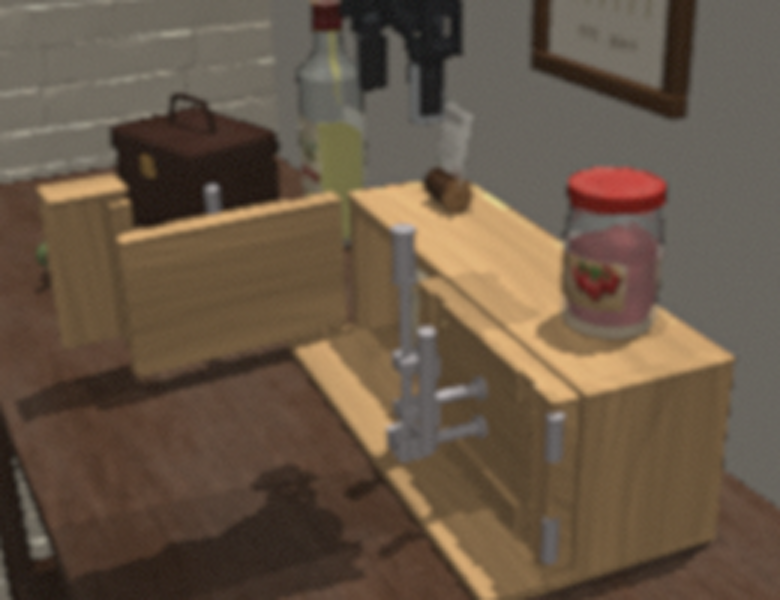

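Wrist picture: the knob top is at (316,206), against 205 expected for fully up and 194 for shot. Scene picture: it is at (314,177), against 175 and 189. The door is open and the jar upright.

```bash
python3 -c "
from rig import arm
print(arm.finish_job())"
```

```text
the job is handed in; nothing more can be done
None
```

The left door is open to about 1.48 rad (85°), and after that I drew the right door's bolt up about 28–30 mm of its 30. I let go of both and handed the job in at about 12 s of the 45 s allowed; no verdict comes back.

- **Door:** I pinched its pull from above and swung it round the hinge with low forces. The later pictures show it still standing square to the cupboard.
- **Bolt:** After release, the pixel positions of the knob top in the wrist and scene pictures match fully drawn to within 2 pixels. The network's reading in the wrist picture (knob height 0.1895 m) agrees. Its reading in the scene picture was lower (0.154 m), but that is the middle of the visible surface, not the top.
- **Jam jar:** It stands upright in the last pictures.
- **Gripper:** It was about 75 mm clear above the knob, touching nothing.

No check failed.

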